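Prop the dust shutter and key in the clamp cycle

TASK

Start the bench clamp's controller: its four keys are under a clear dust shutter that springs shut, so push the shutter's tab back and set the middle-length oak offcut, upright as it stands on the bench, lengthwise on the floor of the channel between stop block and tab, so that it holds the shutter open without you. Then press the keys one at a time, each fully down and let up again: large round, square, bar, and the large round once more; do not press the small round key. Leave the shutter propped and the other things on the bench where they are.

Things in the scene. Friction and masses are not known exactly. Their poses are not given: they have to be found in the camera images.
- bench_clamp: upright bench clamp (obstacle), fixed to the bench: a steel bar with a black grip, 150 tall, 30 across at most, with an arm 50 long towards its -x at a height of 30 to 45; origin at the centre of its foot
- panel: grey case fixed to the bench, 150 deep (x), 60 high; origin on its underside at mid depth; across (y) it reaches from -100 to +165 of it. x points away from the operator's side, z up. Four keys sit in a row on its top at x = -35, y = -69, -23, +23, +69 (which is where varies). Beside them, centred at y = +130, the open prop channel runs along x, the case's top its floor. A rail 19 high edges the -y end
- shutter (a joint): slide of the sprung shutter along the case's +x: 0 = shut, 0.070 m = end stop. Shut, its clear sheet (54 deep, y -92 to +92, top 18 above the case's top) covers all keys. The spring shuts it with 3 N, plus 0.6 N per 10 mm of opening. Held at 0.055 m, its edge is 28 mm past the keys' centre line
- tab_face (a point): centre line of the face of the shutter's steel tab that looks at the stop block (-x), 35 above the case's top; the tab is 40 wide (y), 10 thick, and reaches from 4 to 45 above the case's top; axes as the case. Push it in +x to open. With the shutter shut this face is 20 from the stop's face, at the end stop 90
- stop_face (a point): foot of the face of the fixed stop block that looks at the tab (+x), on the channel's floor, at x = -55, y = +130 of the case; the block is 20 deep, 40 wide and 18 high above the case's top and closes the channel's -x end; axes as the case
- prop: middle-length oak offcut that serves as the prop, a plain block 75 long (x) x 28 wide (y) x 50 high (z), 50 to 105 g, loose on the bench; origin at the centre of its underside. Laid lengthwise in the channel between stop and tab it holds the shutter at 0.055 m
- key_round (a joint): travel of the large round key, 0 = up, 0.006 m = fully down; its spring takes 2 N to start and 5 N fully down, and pushes it back up when let go
- key_round_top (a point): large round key, 30 across; stands 12 above the case's top when up; point at the centre of its upper face, axes as the case. It is a white key on a 40 x 40 black bezel, level with its neighbours
- key_square (a joint): travel of the square key, 0 = up, 0.006 m = fully down; its spring takes 2 N to start and 5 N fully down, and pushes it back up when let go
- key_square_top (a point): square key, 27 x 27; stands 12 above the case's top when up; point at the centre of its upper face, axes as the case. It is a white key on a 40 x 40 black bezel, level with its neighbours
- key_bar (a joint): travel of the bar key, 0 = up, 0.006 m = fully down; its spring takes 2 N to start and 5 N fully down, and pushes it back up when let go
- key_bar_top (a point): narrow bar key, 34 along x by 12 along y; stands 12 above the case's top when up; point at the centre of its upper face, axes as the case. It is a white key on a 40 x 40 black bezel, level with its neighbours
- key_small (a joint): travel of the small round key, 0 = up, 0.006 m = fully down; its spring takes 2 N to start and 5 N fully down, and pushes it back up when let go; not to be pressed
- key_small_top (a point): small round key, 15 across, not part of the sequence; stands 12 above the case's top when up; point at the centre of its upper face, axes as the case. It is a white key on a 40 x 40 black bezel, level with its neighbours
- short_cut: short oak offcut (bystander), 55 long x 28 wide x 50 high, too short to hold the shutter clear of the keys; origin at the centre of its underside, x along its length
- long_cut: long oak offcut (bystander), 100 long x 28 wide x 50 high, too long for the channel; origin at the centre of its underside, x along its length
- glue: white glue bottle (bystander), 64 across, 190 tall, standing; origin at the centre of its underside
- plane: steel block plane (bystander), 160 long (x) x 50 wide, about 60 tall; origin at the centre of its underside
- brush: glue brush lying on the bench (bystander), 170 long along x; origin near the middle of its underside
- tub: clear open tub with dowels (bystander), 120 (x) x 90 (y) x 55 tall; origin at the centre of its underside

How it is judged:
By the outcome, as a careful person would: the job done as asked, in the order asked, and still so for the second after the job is handed in, with the robot touching nothing.
It also fails if it takes over 62 s, if anything falls off the work surface, if the arm or the gripper's body presses on something with over 40 N, if the wrist force passes 120 N, or if a joint passes its speed limit or range.

ROBOT

A 6-joint arm with a two-finger parallel gripper is mounted at the origin on the work surface. World frame = base frame: x ahead of the robot, y to its left, z up, the work surface at z = 0. Lengths are in m, angles in rad, forces in N, time in s.
With the tool pointing down it reaches from about 0.35 to 0.775 m from the base axis. Payload 5.5 kg.
Tool frame: the origin (TCP) lies midway between the tips of the shut fingers; the grasp point (between the pads) lies 19 mm behind it; z points along the fingers, y is the direction in which the jaws open and shut (so a half turn about z gives the same grasp; the last joint's range is limited). The gripper opens to 85 mm and grips with 20 to 120 N. Pads are 22 mm wide; open, the fingers measure 114 mm over their backs; the gripper's body (76 mm by 85 mm) begins 54 mm behind the grasp point. The pads swing forward as they close: fully open they stand 13 mm farther back than shut.
Start: joints at [-1.25, 0.313, 0.046, 1.304, 0, 1.431], TCP at [0.256, -0.515, 0.231] pointing down, gripper open.
Joint ranges: [-2.76, 2.76], [-0.86, 1.69], [-1.03, 1.26], [-2.2, 2.34], [-1.47, 1.5], [-3.14, 3.14]. Speed limits (rad/s): [2.57, 2.57, 3.14, 3.14, 3.14, 3.14].

INTERFACE

Orientations are given as a 3x3 rotation matrix whose columns are the frame's x, y, z axes.
In Python, from bench import * gives the robot as it stands. The module is installed in compiled form; this text tells all that it offers.
- The arm moves only by the tool step_arm, never from a script. Its argument "targets" is a list of rows, each a list of 7 numbers: the turn, a rotation vector about the tool's x, y, z in rad, then the shift along the tool's x, y, z in cm, then the finger opening in cm, from 0 to 8.54. In form: [[wx, wy, wz, dx, dy, dz, jaw], ...]. A call has 1 to 5 rows; each row is the pose to reach, as a shift and turn from the pose commanded when the call began, along the tool's axes at that moment; what a row does not reach only later rows make up. A row lasts 1/12 s, in which the tool goes at most 41.7 mm and 7.16 degrees, less where a joint would pass 70% of its speed; a pose out of reach is approached as far as the arm can. A call with a gripper value outside its range is refused whole. The fingers move at their own pace and stop on an object; the grip force is fixed at half the most. Time passes only in rows, so rows that repeat a pose let the fingers close. It gives the time, the measured TCP pose, the force and the opening at its end, in the units of the state.
- get_obs(): the state, without advancing time (a new reading comes with each control period).
- snapshot(name): name is "scene" or "top" or "wrist"; returns (picture, depth): 384x512x3 uint8, red, green, blue; 384x512 float32, m along the optical axis (not along the pixel's ray), 0 where there is no reading.
- camera_info(name): a dict with "fovy" (degrees; the focal length in pixels is half the picture's height over the tangent of half this angle, whatever the lens; pixels are square), "cx", "cy" (the principal point, pixels), "dist" ([k1, k2, p1, p2, k3] as OpenCV has them; the pictures are not rectified), "extrinsics" (4x4, takes a point from world to camera coordinates). Camera axes: x right, y down, z forward; pixel columns grow to the right and rows downward; lengths in m; the calibration is good to about 2 mm. A picture is of the moment at which its call begins: read the wrist's pose just before it. camera_info takes no time and is no camera call; for the wrist camera it gives the pose at the moment of the call.
- close_job(): hands the job in, once; it reports no verdict.
Trained networks look in the newest picture that a camera, given by its name, has taken for a name from the list of things; names that differ only in an ending like _2 or _b are one class to them, and where a whole thing is asked for, a point or a joint stands for the part that bears it (a point fixed in the world has none). Each returns a list of dicts, best first, with "score" (0 to 1); they miss things now and then, are a little off and sometimes report something else, mostly with a low value. They report only what shows in the picture. A call takes as long as a camera call.
- recognise(camera, name): "xyz" ([x, y, z] in m, in the coordinates of the camera as it stood for that picture, good to about 4 mm: the middle of the surface that is visible of it).
- cut_out(camera, name): "region" (384x512 bool, what is visible of it).
- landmark_of(camera, name): "xyz" ([x, y, z] in m, in the coordinates of the camera as it stood for that picture, good to about 4 mm: a listed point, or the origin of a listed thing).
The state is a dict: "time_s": time; "joints": joint angles; "joint_vel": joint speeds; "joint_efforts": joint torques, N m; "eef_pos": TCP position; "tool_rot": TCP orientation; "contact_force": force on the tool from outside, world axes, zero at the start; "moment": the same for the moment, N m; "finger_gap": opening from 0.0 (shut) to 1.0 (fully open).
Only numpy, scipy, OpenCV 4.12 (cv2) and the standard library are available. Lean on these libraries where they do the work, as an engineer would, in place of code of your own. Each camera call takes 0.05 s, during which the arm holds its last target. There are 200 camera calls.

## Working session

There is one attempt and no reset: what is moved stays moved. The work goes in short steps, Python scripts to look and compute and a tool call to move; the robot and the scene stay as the last step left them, time stands still between calls to the robot, and variables do not carry over. Pictures are saved under pics/ and viewed, about 8 in all and at most 12, crops included, and the job is handed in when it is done.

Besides the shell and the picture viewer there is one more tool, called after ">>>" as name([rows], argument=value, ...), one row to a line, values as JSON. step_arm: Moves the arm, as the interface text tells. Its arguments: {"type":"object","properties":{"targets":{"type":"array","items":{"type":"array","items":{"type":"number"}}}},"required":["targets"]}

```bash
mkdir -p pics; cat > h.py <<'E'
from bench import *
import numpy as np, cv2
def K(n):
    c=camera_info(n); f=192/np.tan(np.radians(c["fovy"])/2)
    return np.array([[f,0,c["cx"]],[0,f,c["cy"]],[0,0,1.]]),np.array(c["dist"],float),np.array(c["extrinsics"])
def world(p,E): return E[:3,:3].T@(np.asarray(p)-E[:3,3])
def px2w(n,uv,d,k=None):
    k=k or K(n); uv=np.asarray(uv,float).reshape(-1,1,2); u=cv2.undistortPoints(uv,k[0],k[1])[:,0]
    d=np.asarray(d,float).reshape(-1,1)
    return (np.hstack([u*d,d])-k[2][:3,3])@k[2][:3,:3]
def w2px(n,P): 
    k=K(n); return cv2.projectPoints(np.asarray(P,float).reshape(-1,3),cv2.Rodrigues(k[2][:3,:3])[0],k[2][:3,3],k[0],k[1])[0][:,0]
def save(n,pic): cv2.imwrite(f"pics/{n}.png",pic[:,:,::-1])
def st():
    o=get_obs(); print(round(o["time_s"],2),"tcp",np.round(o["eef_pos"],4),"F",np.round(o["contact_force"],1),"gap",round(o["finger_gap"],3)); return o
E
python3 - <<'E'
from h import *
np.set_printoptions(suppress=True,precision=3)
o=st();print(o["tool_rot"])
ims=[]
for c in["scene","top"]:
    p,d=snapshot(c);ims.append(p);np.save(f"{c}_d.npy",d);np.save(f"{c}_p.npy",p)
    E=K(c)[2]; print(c,"cam at",world([0,0,0],E),"axis",E[2,:3])
    for n in["panel","tab_face","stop_face","prop","short_cut","long_cut","key_round_top","key_square_top","key_bar_top","key_small_top","bench_clamp","glue","plane","tub","brush"]:
        print(c,n,[(round(r["score"],2),world(r["xyz"],E).round(3).tolist()) for r in landmark_of(c,n)[:3]])
save("s",ims[0]);save("t",ims[1])
E
```

```text
0.0 tcp [ 0.256 -0.514  0.23 ] F [ 0.3  0.3 -0.9] gap 1.001
[[ 0.896  0.445 -0.001]
 [ 0.445 -0.896  0.002]
 [ 0.    -0.002 -1.   ]]
scene cam at [ 1.019 -0.603  0.75 ] axis [-0.496  0.591 -0.637]
scene panel [(0.6, [0.584, -0.022, -0.004]), (0.36, [0.544, 0.107, 0.101])]
scene tab_face [(0.7, [0.544, 0.109, 0.097])]
scene stop_face [(0.85, [0.527, 0.104, 0.063])]
scene prop []
scene short_cut [(0.57, [0.361, -0.285, 0.001])]
scene long_cut []
scene key_round_top []
scene key_square_top []
scene key_bar_top []
scene key_small_top []
scene bench_clamp [(0.85, [0.448, -0.224, 0.0])]
scene glue [(0.82, [0.687, -0.293, 0.003])]
scene plane [(0.69, [0.585, 0.36, -0.002]), (0.5, [0.686, -0.296, 0.003])]
scene tub [(0.81, [0.344, 0.189, 0.0])]
scene brush [(0.67, [0.371, 0.031, 0.004])]
top cam at [ 0.374 -0.007  0.91 ] axis [ 0.159  0.013 -0.987]
top panel [(0.84, [0.583, -0.024, 0.002])]
top tab_face [(0.81, [0.543, 0.103, 0.091])]
top stop_face [(0.77, [0.525, 0.107, 0.059]), (0.17, [0.449, -0.229, -0.001])]
top prop [(0.9, [0.454, 0.352, 0.001])]
top short_cut [(0.89, [0.354, -0.281, -0.003])]
top long_cut [(0.76, [0.53, -0.373, -0.0]), (0.34, [0.691, -0.303, -0.001])]
top key_round_top []
top key_square_top []
top key_bar_top []
top key_small_top []
top bench_clamp [(0.68, [0.452, -0.227, -0.0])]
top glue [(0.61, [0.688, -0.302, -0.0])]
top plane [(0.71, [0.59, 0.355, -0.001]), (0.52, [0.348, 0.187, -0.003])]
top tub [(0.8, [0.347, 0.189, 0.002])]
top brush [(0.98, [0.371, 0.03, 0.001]), (0.48, [0.455, 0.352, -0.002])]
```

View pics/s.png

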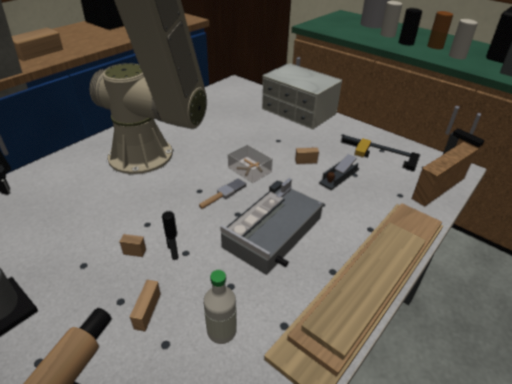

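View pics/t.png

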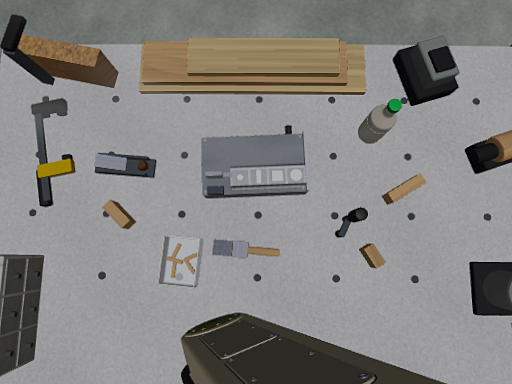

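The top view shows the panel at (203-306, 132-195) with the key row at row ~177: small, bar, square and round from left to right. The prop is at (118,213), the short cut at (372,255) and the long cut at (404,188). Next I'll fit the panel and prop poses.

```bash
python3 - <<'E'
from h import *
np.set_printoptions(suppress=True,precision=4)
d=np.load("top_d.npy");k=K("top");print("f",k[0][0,0])
snapshot("top")
v,u=np.mgrid[:384,:512]
W=px2w("top",np.stack([u,v],-1).reshape(-1,2),d.ravel(),k).reshape(384,512,3)
def fit(m,name):
    P=W[m]; r=cv2.minAreaRect((P[:,:2]*1000).astype(np.float32)); print(name,m.sum(),"rect",np.round(r[0],1),np.round(r[1],1),round(r[2],1),"z med",np.median(P[:,2]).round(4))
for n,h in[("prop",.05),("long_cut",.05),("short_cut",.05)]:
    R=cut_out("top",n)[0]["region"]; fit(R&(abs(W[...,2]-h)<.006),n)
box=(abs(W[...,0]-.583)<.13)&(abs(W[...,1]+.0)<.2)
fit(box&(abs(W[...,2]-.06)<.004),"panel top")
fit(box&(W[...,2]>.05)&(W[...,2]<.09),"panel all")
fit(box&(W[...,2]>.09),"high")
# panel edges: front edge & rear edge fit
m=box&(W[...,2]>.054)&(W[...,2]<.09)
for a,lab in((0,"x"),(1,"y")):
  for s in(1,-1):
    b=1-a; q=W[m]; bins=np.round(q[:,b]/.004).astype(int); pts=[]
    for bb in np.unique(bins):
        g=q[bins==bb]; j=g[:,a]*s; i=j.argmax()
        pts.append((g[i,b],g[i,a]))
    pts=np.array(pts[4:-4]); c=np.polyfit(pts[:,0],pts[:,1],1)
    for _ in range(4):
        e=abs(np.polyval(c,pts[:,0])-pts[:,1]); g=e<=max(np.median(e)*2,.0015); c=np.polyfit(pts[g,0],pts[g,1],1)
    print(lab,s,"slope",c[0],"at mid",np.polyval(c,.0 if a==0 else .583),g.sum(),len(pts))
p=np.load("top_p.npy");c=p[120:205,190:320];save("tc",cv2.resize(c,None,fx=6,fy=6,interpolation=cv2.INTER_CUBIC))
E
```

```text
f 349.1085142272702
prop 324 rect [455.1 353.6] [74.4 28.6] 46.0 z med 0.0482
long_cut 434 rect [ 526.7 -373.7] [28.2 99.5] 31.4 z med 0.049
short_cut 260 rect [ 360.8 -285. ] [54.2 27.6] 31.8 z med 0.049
panel top 3809 rect [582.4  11.7] [149.7 260.8] 2.8 z med 0.0588
panel all 6089 rect [582.8  11. ] [150.9 263.4] 3.0 z med 0.0598
high 88 rect [547.8 105.6] [10.7 38.7] 3.8 z med 0.1032
x 1 slope -0.05062461971173565 at mid 0.656565422108829 57 60
x -1 slope -0.05251773673632198 at mid 0.5091435632654318 59 60
y 1 slope 0.06415560587960144 at mid 0.14096016742858147 31 33
y -1 slope 0.05192085713044287 at mid -0.1196456218717684 33 33
```

View pics/tc.png

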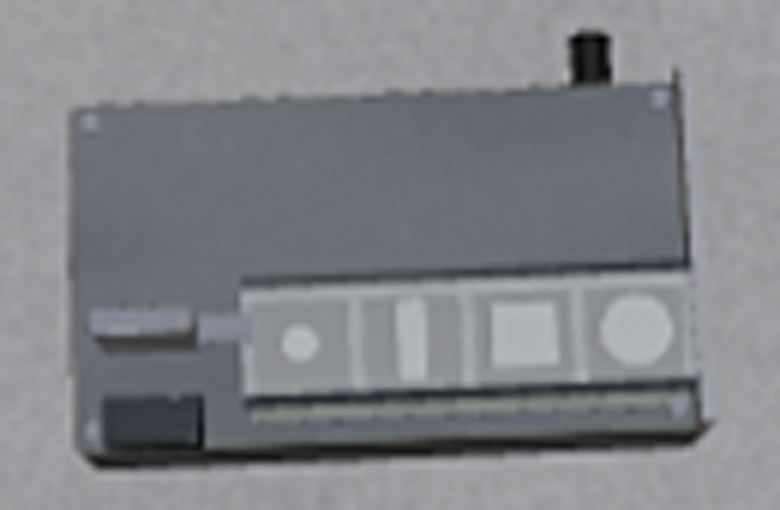

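Keys by panel y: round -69, square -23, bar +23, small +69. The panel origin is about (0.584, -0.021) with yaw about 3°, and the prop is at (0.455, 0.354) with yaw 46°. I'm now moving toward the prop.

```bash
cat >> h.py <<'E'
YP=.0525
O=np.array([.5840,-.0212,0])
def pan(x,y,z): c,s=np.cos(YP),np.sin(YP); return O+np.array([c*x-s*y,s*x+c*y,z])
from scipy.spatial.transform import Rotation as Rn
def rot(yaw): c,s=np.cos(yaw),np.sin(yaw); return np.array([[c,s,0],[s,-c,0],[0,0,-1.]])
def rel(t,yaw,o=None):
    """remaining move to TCP t with tool x at yaw (deg), pointing down, in tool axes: rotvec, cm"""
    o=o or get_obs(); R=np.array(o["tool_rot"])
    w=Rn.from_matrix(R.T@rot(np.radians(yaw))).as_rotvec(); print("rel",w.round(4),(R.T@(np.asarray(t)-o["eef_pos"])*100).round(2))
E
```

>>> step_arm([
  [0,0,-0.62,14.8,-13.3,0,8.5],
  [0,0,-0.62,14.8,-13.3,0,8.5],
  [0,0,-0.62,14.8,-13.3,0,8.5],
  [0,0,-0.62,14.8,-13.3,0,8.5],
  [0,0,-0.62,14.8,-13.3,0,8.5],
])

```text
time_s: 2.22
eef_pos: [0.3294, -0.3274, 0.2314]
tool_rot: [[0.465, 0.885, 0.0], [0.885, -0.465, 0.001], [0.001, -0.0, -1.0]]
contact_force: [1.0, 0.1, 0.3]
finger_gap: 0.996
```

>>> step_arm([
  [0,0,-0.62,20.4,-0.7,0,8.5],
  [0,0,-0.62,20.4,-0.7,0,8.5],
  [0,0,-0.62,20.4,-0.7,0,8.5],
  [0,0,-0.62,20.4,-0.7,0,8.5],
  [0,0,-0.62,20.4,-0.7,0,8.5],
])

```text
time_s: 2.63
eef_pos: [0.4195, -0.1446, 0.2317]
tool_rot: [[-0.136, 0.991, 0.001], [0.991, 0.136, -0.0], [-0.0, 0.001, -1.0]]
contact_force: [1.0, -0.8, -0.1]
finger_gap: 1.0
```

>>> step_arm([
  [0,0,-0.62,20.3,2.8,0,8.5],
  [0,0,-0.62,20.3,2.8,0,8.5],
  [0,0,-0.62,20.3,2.8,0,8.5],
  [0,0,-0.62,20.3,2.8,0,8.5],
  [0,0,-0.62,20.3,2.8,0,8.5],
])

```text
time_s: 3.05
eef_pos: [0.42, 0.0603, 0.2316]
tool_rot: [[-0.686, 0.727, 0.001], [0.727, 0.686, 0.0], [-0.001, 0.001, -1.0]]
contact_force: [0.6, -1.4, -0.8]
finger_gap: 0.989
```

>>> step_arm([
  [0,0,-0.62,13.8,13.0,0,8.5],
  [0,0,-0.62,13.8,13.0,0,8.5],
  [0,0,-0.62,13.8,13.0,0,8.5],
  [0,0,-0.62,13.8,13.0,0,8.5],
  [0,0,-0.62,13.8,13.0,0,8.5],
])

```text
time_s: 3.47
eef_pos: [0.421, 0.2515, 0.2314]
tool_rot: [[-0.982, 0.19, 0.001], [0.19, 0.982, 0.001], [-0.001, 0.001, -1.0]]
contact_force: [-0.1, -0.9, -0.4]
finger_gap: 0.994
```

>>> step_arm([
  [0,0,-0.62,-1.6,10.0,0,8.5],
  [0,0,-0.62,-1.6,10.0,0,8.5],
  [0,0,-0.62,-1.6,10.0,0,8.5],
  [0,0,-0.62,-1.6,10.0,0,8.5],
  [0,0,-0.62,-1.6,10.0,0,8.5],
])

```text
time_s: 3.88
eef_pos: [0.4571, 0.344, 0.2305]
tool_rot: [[-0.91, -0.415, -0.001], [-0.415, 0.91, -0.0], [0.001, -0.0, -1.0]]
contact_force: [-0.2, 0.3, 0.2]
finger_gap: 0.992
```

>>> step_arm([
  [0,0,-0.36,0,0,0,8.5],
  [0,0,-0.36,0,0,0,8.5],
  [0,0,-0.36,0,0,0,8.5],
  [0,0,-0.36,0,0,0,8.5],
  [0,0,-0.36,0,0,0,8.5],
])

```text
time_s: 4.3
eef_pos: [0.4571, 0.3425, 0.2312]
tool_rot: [[-0.714, -0.7, 0.0], [-0.7, 0.714, -0.0], [-0.0, -0.0, -1.0]]
contact_force: [0.1, 0.2, 0.7]
finger_gap: 0.996
```

```bash
python3 - <<'E'
from h import *
np.set_printoptions(suppress=True,precision=4)
o=st();print(o["joints"],o["tool_rot"])
k=K("wrist");p,d=snapshot("wrist");save("w1",p)
v,u=np.mgrid[:384,:512]
W=px2w("wrist",np.stack([u,v],-1).reshape(-1,2),d.ravel(),k).reshape(384,512,3)
r=cut_out("wrist","prop")
if r:
    m=r[0]["region"]&(abs(W[...,2]-.05)<.008)&(d>0); P=W[m]
    q=cv2.minAreaRect((P[:,:2]*1000).astype(np.float32)); print(r[0]["score"],m.sum(),q,np.median(P[:,2]))
rel([.4551,.3536,.10],226,o)
E
```

```text
4.3 tcp [0.4571 0.3425 0.2312] F [0.1 0.2 0.7] gap 0.996
[ 0.5025  0.3057  0.0355  1.3006 -0.0001 -0.2735] [[-0.7137 -0.7005  0.0001]
 [-0.7005  0.7137 -0.0001]
 [-0.     -0.0001 -1.    ]]
0.84 1931 ((453.37030029296875, 356.9347229003906), (74.41769409179688, 27.871618270874023), 45.80561447143555) 0.04899580846964093
rel [-0.0001  0.     -0.0268] [-0.64  0.93 13.12]
```

View pics/w1.png

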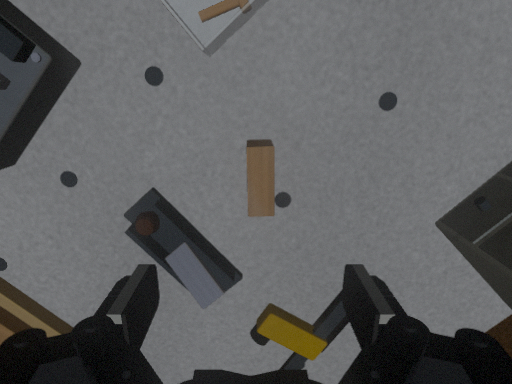

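The wrist view shows the prop at (260,178), clear of its neighbours. The wrist fit and the top fit agree to 3.5 mm, so I'm using the mean and descending.

>>> step_arm([
  [0,0,-0.025,-0.7,1.1,4,8.5],
  [0,0,-0.025,-0.7,1.1,8,8.5],
  [0,0,-0.025,-0.7,1.1,12,8.5],
  [0,0,-0.025,-0.7,1.1,15,8.5],
  [0,0,-0.025,-0.7,1.1,17,8.5],
])

```text
time_s: 4.82
eef_pos: [0.4523, 0.354, 0.0577]
tool_rot: [[-0.695, -0.719, -0.004], [-0.719, 0.695, -0.002], [0.004, 0.001, -1.0]]
contact_force: [-1.0, -0.5, -0.4]
finger_gap: 0.994
```

>>> step_arm([
  [0,0,0,0,0,2.0,8.5],
  [0,0,0,0,0,4.1,8.5],
  [0,0,0,0,0,4.1,8.5],
  [0,0,0,0,0,4.1,5],
  [0,0,0,0,0,4.1,2],
])

```text
time_s: 5.23
eef_pos: [0.455, 0.3556, 0.0213]
tool_rot: [[-0.694, -0.72, 0.001], [-0.72, 0.694, 0.001], [-0.001, -0.0, -1.0]]
contact_force: [0.1, 0.5, 0.0]
finger_gap: 0.747
```

>>> step_arm([
  [0,0,0,0,0,0,2],
  [0,0,0,0,0,0,2],
  [0,0,0,0,0,0,2],
  [0,0,0,0,0,0,2],
  [0,0,0,0,0,0,2],
])

```text
time_s: 5.65
eef_pos: [0.4555, 0.3558, 0.0218]
tool_rot: [[-0.694, -0.72, 0.003], [-0.72, 0.694, 0.001], [-0.003, -0.001, -1.0]]
contact_force: [0.8, 0.3, 5.4]
finger_gap: 0.314
```

>>> step_arm([
  [0,0,0,0,0,-1.5,2],
  [0,0,0,0,0,-5,2],
  [0,0,0,0,0,-9,2],
  [0,0,0,0,0,-13,2],
  [0,0,0,0,0,-16,2],
])

```text
time_s: 6.07
eef_pos: [0.4547, 0.3554, 0.1837]
tool_rot: [[-0.694, -0.72, 0.002], [-0.72, 0.694, 0.001], [-0.002, -0.001, -1.0]]
contact_force: [1.3, 0.3, -0.2]
finger_gap: 0.318
```

>>> step_arm([
  [0,0,0.6,12,-16,0,2],
  [0,0,0.6,12,-16,0,2],
  [0,0,0.6,12,-16,0,2],
  [0,0,0.6,12,-16,0,2],
  [0,0,0.6,12,-16,0,2],
])

```text
time_s: 6.48
eef_pos: [0.4861, 0.1554, 0.1806]
tool_rot: [[-0.981, -0.196, 0.0], [-0.196, 0.981, -0.001], [-0.0, -0.001, -1.0]]
contact_force: [0.5, -0.2, -1.1]
finger_gap: 0.318
```

```bash
python3 - <<'E'
from h import *
st(); rel(pan(-.0795,.13,.19),183)
E
```

```text
6.48 tcp [0.4861 0.1554 0.1806] F [ 0.5 -0.2 -1.1] gap 0.318
rel [-0.0007  0.0004  0.1453] [-0.14 -5.23 -0.94]
```

>>> step_arm([
  [0,0,0.145,-0.1,-5.2,-0.9,2],
  [0,0,0.145,-0.1,-5.2,-0.9,2],
  [0,0,0.145,-0.1,-5.2,-0.9,2],
  [0,0,0.145,-0.1,-5.2,-0.9,2],
  [0,0,0.145,-0.1,-5.2,-0.9,2],
])

```text
time_s: 6.9
eef_pos: [0.4974, 0.1079, 0.1891]
tool_rot: [[-0.998, -0.061, -0.001], [-0.061, 0.998, 0.0], [0.0, 0.0, -1.0]]
contact_force: [0.2, -0.3, -1.5]
finger_gap: 0.316
```

```bash
python3 - <<'E'
from h import *
np.set_printoptions(suppress=True,precision=4)
o=st(); rel(pan(-.0795,.13,.104),183,o)
for c in("wrist","top","scene"):
    E=K(c)[2];p,d=snapshot(c)
    if c!="top": save("p_"+c,p if c=="wrist" else cv2.resize(p[160:290,180:360],None,fx=4,fy=4))
    for n in("prop","tab_face","stop_face","panel"):
        print(c,n,[(round(r["score"],2),world(r["xyz"],E).round(4)) for r in landmark_of(c,n)[:2]])
print("exp tab",pan(-.035,.13,.095),"stop",pan(-.055,.13,.06),"prop",pan(-.0795,.13,.168))
E
```

```text
6.9 tcp [0.4974 0.1079 0.1891] F [ 0.2 -0.3 -1.5] gap 0.316
rel [ 0.0005 -0.0005  0.0084] [-0.02 -0.35  8.51]
wrist prop [(0.72, array([0.4936, 0.1095, 0.1641]))]
wrist tab_face []
wrist stop_face []
wrist panel [(0.73, array([ 0.5853, -0.0209, -0.0038]))]
top prop [(0.75, array([0.4983, 0.1057, 0.1633]))]
top tab_face []
top stop_face [(0.83, array([0.5208, 0.1043, 0.0555]))]
top panel [(0.76, array([ 0.584 , -0.0244, -0.0019]))]
scene prop [(0.58, array([0.5032, 0.1067, 0.1693]))]
scene tab_face [(0.79, array([0.5448, 0.1067, 0.0959]))]
scene stop_face [(0.79, array([0.5267, 0.104 , 0.0604]))]
scene panel [(0.84, array([ 0.5861, -0.0212, -0.0015]))]
exp tab [0.5422 0.1068 0.095 ] stop [0.5223 0.1057 0.06  ] prop [0.4978 0.1044 0.168 ]
```

View pics/p_wrist.png

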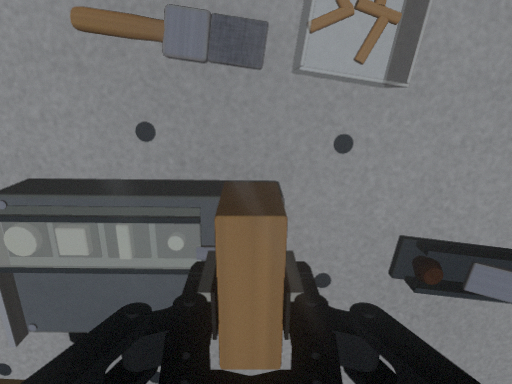

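The wrist view shows the prop held square in the jaws, with its end at (252,180), in line with the channel. Next I lower it in front of the tab, with its underside above the stop.

>>> step_arm([
  [0,0,0.008,0,-0.3,3,2],
  [0,0,0.008,0,-0.3,6,2],
  [0,0,0.008,0,-0.3,7.5,2],
  [0,0,0.008,0,-0.3,8.3,2],
  [0,0,0.008,0,-0.3,8.3,2],
])

```text
time_s: 8.07
eef_pos: [0.4966, 0.1039, 0.1045]
tool_rot: [[-0.999, -0.051, -0.004], [-0.051, 0.999, -0.0], [0.004, -0.0, -1.0]]
contact_force: [0.4, -0.5, 1.3]
finger_gap: 0.318
```

>>> step_arm([
  [0,0,0,-0.5,0,0,2],
  [0,0,0,-1.0,0,0,2],
  [0,0,0,-1.5,0,0,2],
  [0,0,0,-1.5,0,0,2],
  [0,0,0,-1.5,0,0,2],
])

```text
time_s: 8.48
eef_pos: [0.5135, 0.1049, 0.107]
tool_rot: [[-0.999, -0.051, 0.001], [-0.051, 0.999, -0.0], [-0.001, -0.0, -1.0]]
contact_force: [-3.0, -0.4, 1.4]
finger_gap: 0.311
```

```bash
python3 - <<'E'
from h import *
o=st(); p,d=snapshot("scene"); save("p_scene2",cv2.resize(p[140:280,190:350],None,fx=4.5,fy=4.2,interpolation=cv2.INTER_CUBIC))
E=K("scene")[2]; print([(r["score"],world(r["xyz"],E).round(4)) for r in landmark_of("scene","tab_face")])
c,s=np.cos(YP),np.sin(YP); print("TCP in panel",(np.array([[c,s],[-s,c]])@(o["eef_pos"][:2]-O[:2])).round(4))
E
```

```text
8.48 tcp [0.5135 0.1049 0.107 ] F [-3.  -0.4  1.4] gap 0.311
[(0.9, array([0.5524, 0.106 , 0.0988]))]
TCP in panel [-0.0637  0.1296]
```

View pics/p_scene2.png

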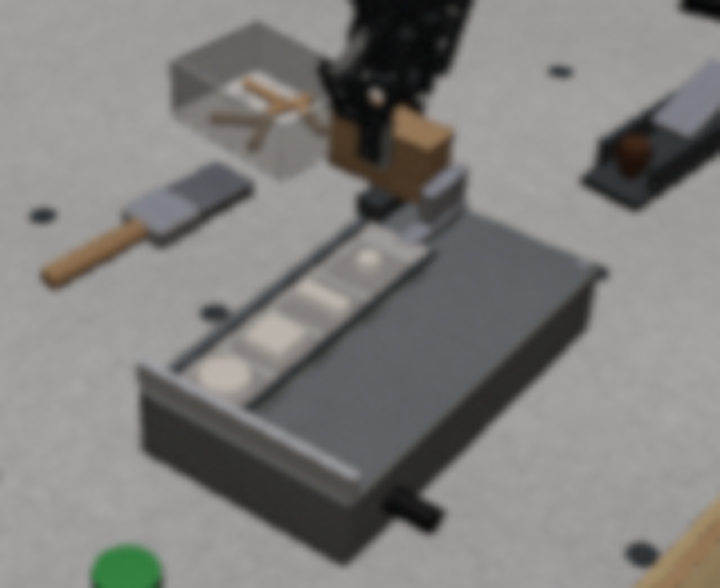

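The view shows the prop's end on the tab with the shutter just starting to move, and the force is -3 N as expected. I'll push on 54 mm.

>>> step_arm([
  [0,0,0,-1.2,0,0,2],
  [0,0,0,-2.4,0,0,2],
  [0,0,0,-3.6,0,0,2],
  [0,0,0,-4.8,0,0,2],
  [0,0,0,-5.4,0,0,2],
])

```text
time_s: 9.0
eef_pos: [0.5666, 0.1077, 0.1062]
tool_rot: [[-0.999, -0.051, -0.002], [-0.051, 0.999, -0.0], [0.002, 0.0, -1.0]]
contact_force: [-6.4, -0.1, 3.6]
finger_gap: 0.317
```

>>> step_arm([
  [0,0,0,0,0,0,2],
  [0,0,0,0,0,0,2],
])

```text
time_s: 9.17
eef_pos: [0.5658, 0.1076, 0.1061]
tool_rot: [[-0.999, -0.051, -0.002], [-0.051, 0.999, -0.0], [0.002, -0.0, -1.0]]
contact_force: [-6.8, 0.1, 2.4]
finger_gap: 0.318
```

```bash
python3 - <<'E'
from h import *
o=st()
c,s=np.cos(YP),np.sin(YP); print("TCP in panel",(np.array([[c,s],[-s,c]])@(o["eef_pos"][:2]-O[:2])).round(4))
for n in("scene","top"):
  snapshot(n);E=K(n)[2]
  for t in("tab_face","stop_face","prop"): print(n,t,[(round(r["score"],2),world(r["xyz"],E).round(4)) for r in landmark_of(n,t)[:1]])
rel(pan(-.0095,.13,.0835),183,o)
E
```

```text
9.17 tcp [0.5658 0.1076 0.1061] F [-6.8  0.1  2.4] gap 0.318
TCP in panel [-0.0114  0.1296]
scene tab_face [(0.78, array([0.601 , 0.1114, 0.0971]))]
scene stop_face [(0.87, array([0.5248, 0.1059, 0.0586]))]
scene prop [(0.71, array([0.5677, 0.1088, 0.087 ]))]
top tab_face [(0.72, array([0.3688, 0.0274, 0.0025]))]
top stop_face [(0.71, array([0.5223, 0.1046, 0.0569]))]
top prop [(0.65, array([0.5658, 0.1049, 0.0809]))]
rel [-0.     -0.0023 -0.001 ] [-0.2   0.04  2.26]
```

>>> step_arm([
  [0,0,0,-0.2,0,0,2],
  [0,0,0,-0.2,0,0.6,2],
  [0,0,0,-0.2,0,1.2,2],
  [0,0,0,-0.2,0,1.7,2],
  [0,0,0,-0.2,0,1.7,2],
])

```text
time_s: 9.98
eef_pos: [0.5666, 0.1077, 0.0882]
tool_rot: [[-0.999, -0.051, -0.004], [-0.051, 0.999, -0.0], [0.004, -0.0, -1.0]]
contact_force: [-6.5, -0.1, -0.5]
finger_gap: 0.317
```

>>> step_arm([
  [0,0,0,0,0,0.3,2],
  [0,0,0,0,0,0.5,2],
  [0,0,0,0,0,0.6,2],
  [0,0,0,0,0,0.6,2],
])

```text
time_s: 10.32
eef_pos: [0.567, 0.1077, 0.0829]
tool_rot: [[-0.999, -0.051, -0.003], [-0.051, 0.999, -0.0], [0.003, -0.0, -1.0]]
contact_force: [-6.2, -0.4, 0.9]
finger_gap: 0.32
```

>>> step_arm([
  [0,0,0,0,0,0.1,2],
  [0,0,0,0.2,0,0.1,2],
  [0,0,0,0.4,0,0.1,2],
  [0,0,0,0.4,0,0.1,2],
])

```text
time_s: 10.65
eef_pos: [0.5628, 0.1076, 0.0821]
tool_rot: [[-0.999, -0.051, -0.003], [-0.051, 0.999, -0.0], [0.003, -0.0, -1.0]]
contact_force: [-7.4, -0.2, 2.6]
finger_gap: 0.319
```

>>> step_arm([
  [0,0,0,0.15,0,0,2],
  [0,0,0,0.3,0,0,2],
  [0,0,0,0.3,0,0,2],
])

```text
time_s: 10.9
eef_pos: [0.5612, 0.1075, 0.0821]
tool_rot: [[-0.999, -0.051, -0.001], [-0.051, 0.999, 0.0], [0.001, 0.0, -1.0]]
contact_force: [-3.4, 0.5, -0.3]
finger_gap: 0.316
```

>>> step_arm([
  [0,0,0,0.1,0,0,2],
  [0,0,0,0.1,0,0,2.8],
  [0,0,0,0.1,0,0,3.4],
  [0,0,0,0.1,0,0,4.2],
  [0,0,0,0.1,0,0,4.2],
])

```text
time_s: 11.32
eef_pos: [0.562, 0.1072, 0.0829]
tool_rot: [[-0.999, -0.051, 0.002], [-0.051, 0.999, -0.0], [-0.002, -0.0, -1.0]]
contact_force: [1.3, -0.2, -0.5]
finger_gap: 0.49
```

>>> step_arm([
  [0,0,0,0,0,0,4.2],
  [0,0,0,0,0,-0.7,4.2],
  [0,0,0,0,0,-2,4.2],
  [0,0,0,0,0,-5,4.2],
  [0,0,0,0,0,-8,4.2],
])

```text
time_s: 11.73
eef_pos: [0.5599, 0.1072, 0.1626]
tool_rot: [[-0.999, -0.051, -0.003], [-0.051, 0.999, -0.0], [0.003, -0.0, -1.0]]
contact_force: [1.1, 0.4, 0.5]
finger_gap: 0.488
```

```bash
python3 - <<'E'
from h import *
st(); rel(pan(-.035,-.069,.12),183)
p,d=snapshot("scene"); save("p_scene3",cv2.resize(p[140:280,190:350],None,fx=4.5,fy=4.2,interpolation=cv2.INTER_CUBIC))
for n in("scene","top"):
  snapshot(n);E=K(n)[2]
  for t in("tab_face","prop","key_round_top","key_square_top","key_bar_top"): print(n,t,[(round(r["score"],2),world(r["xyz"],E).round(4)) for r in landmark_of(n,t)[:1]])
print([pan(-.035,y,.072).round(4) for y in(-.069,-.023,.023)])
E
```

```text
11.73 tcp [0.5599 0.1072 0.1626] F [1.1 0.4 0.5] gap 0.488
rel [-0.0001 -0.0027 -0.0012] [  1.73 -19.85   4.26]
scene tab_face [(0.73, array([0.5973, 0.1086, 0.0987]))]
scene prop [(0.74, array([0.5667, 0.1055, 0.0599]))]
scene key_round_top [(0.74, array([ 0.343 ,  0.1909, -0.0029]))]
scene key_square_top [(0.61, array([ 0.5556, -0.0454,  0.0731]))]
scene key_bar_top [(0.63, array([0.3698, 0.0311, 0.007 ]))]
top tab_face []
top prop [(0.69, array([0.5605, 0.1044, 0.0613]))]
top key_round_top [(0.62, array([ 0.5574, -0.0938,  0.0685]))]
top key_square_top [(0.61, array([ 0.5514, -0.0489,  0.0681]))]
top key_bar_top [(0.67, array([ 0.5504, -0.0497,  0.0694]))]
[array([ 0.5527, -0.0919,  0.072 ]), array([ 0.5503, -0.046 ,  0.072 ]), array([ 5.478e-01, -1.000e-04,  7.200e-02])]
```

View pics/p_scene3.png

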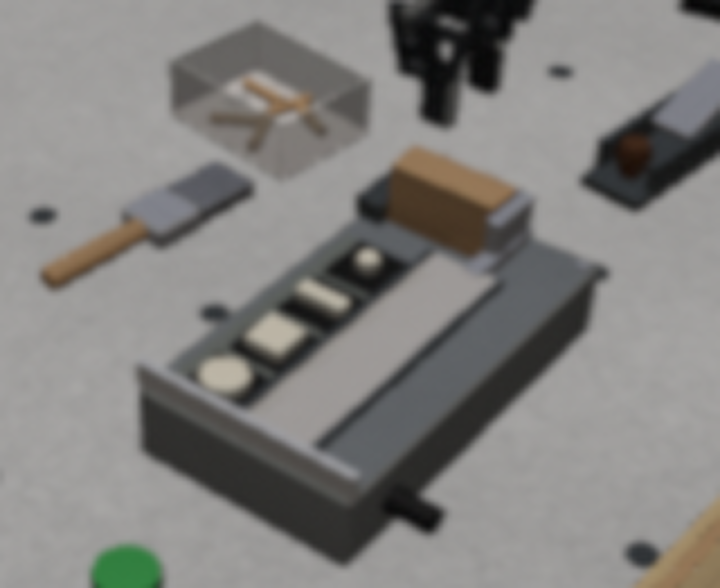

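The shutter is propped: the prop sits between stop and tab, and all four keys are uncovered. Next I shut the fingers and go over the large round key.

>>> step_arm([
  [0,0,0,1.7,-4,0,0],
  [0,0,0,1.7,-8,0,0],
  [0,0,0,1.7,-12,1,0],
  [0,0,0,1.7,-16,3,0],
  [0,0,0,1.7,-19.8,5,0],
])

```text
time_s: 12.8
eef_pos: [0.5546, -0.0894, 0.1147]
tool_rot: [[-0.999, -0.051, 0.003], [-0.051, 0.999, -0.001], [-0.003, -0.001, -1.0]]
contact_force: [0.9, -0.9, -0.7]
finger_gap: -0.002
```

>>> step_arm([
  [0,0,0,0,0,1,0],
  [0,0,0,0,0,2,0],
  [0,0,0,0,0,2.5,0],
  [0,0,0,0,0,2.5,0],
  [0,0,0,0,0,2.5,0],
])

```text
time_s: 13.22
eef_pos: [0.5539, -0.0861, 0.0894]
tool_rot: [[-0.999, -0.053, -0.0], [-0.053, 0.999, 0.0], [0.0, 0.0, -1.0]]
contact_force: [0.4, -0.1, -0.4]
finger_gap: 0.002
```

```bash
python3 - <<'E'
from h import *
o=st(); rel(pan(-.035,-.069,.066),183)
k=K("wrist");p,d=snapshot("wrist");q=w2px("wrist",[pan(-.035,y,.072) for y in(-.069,-.023,.023,.069)]+[o["eef_pos"]]);print(q)
p=p.copy();[cv2.circle(p,tuple(int(a) for a in x),3,(255,0,0),1) for x in q];save("w_keys",p)
E
```

```text
13.22 tcp [ 0.5539 -0.0861  0.0894] F [ 0.4 -0.1 -0.4] gap 0.002
rel [ 0.0002 -0.0002  0.0009] [ 0.15 -0.58  2.34]
[[235.71063819 247.98224516]
 [320.13672026 248.04369019]
 [404.28984734 248.0471555 ]
 [487.86049091 247.99237879]
 [245.92303102 266.90135576]]
```

View pics/w_keys.png

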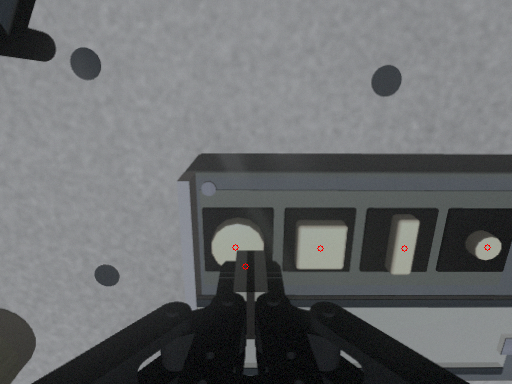

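Both the keys and my projected centres line up in the wrist view: round (236,248), square (320,248), bar (404,248). Now I press the round key.

>>> step_arm([
  [0,0,0,0.1,-0.5,0.6,0],
  [0,0,0,0.1,-0.5,1.2,0],
  [0,0,0,0.1,-0.5,1.4,0],
  [0,0,0,0.1,-0.5,1.4,0],
  [0,0,0,0.1,-0.5,1.4,0],
])

```text
time_s: 13.68
eef_pos: [0.5529, -0.0924, 0.0751]
tool_rot: [[-0.999, -0.051, -0.0], [-0.051, 0.999, 0.0], [0.0, 0.0, -1.0]]
contact_force: [-0.1, -0.1, -0.1]
finger_gap: -0.0
```

>>> step_arm([
  [0,0,0,0,0,0.3,0],
  [0,0,0,0,0,0.6,0],
  [0,0,0,0,0,0.9,0],
  [0,0,0,0,0,1.0,0],
  [0,0,0,0,0,1.0,0],
])

```text
time_s: 14.1
eef_pos: [0.5537, -0.0927, 0.0661]
tool_rot: [[-0.999, -0.051, 0.001], [-0.051, 0.999, -0.0], [-0.001, -0.0, -1.0]]
contact_force: [-0.4, 0.8, 5.9]
finger_gap: 0.002
```

>>> step_arm([
  [0,0,0,0,0,0.1,0],
  [0,0,0,0,0,0.1,0],
])

```text
time_s: 14.27
eef_pos: [0.5537, -0.0927, 0.066]
tool_rot: [[-0.999, -0.051, 0.002], [-0.051, 0.999, -0.001], [-0.002, -0.001, -1.0]]
contact_force: [-3.3, 1.5, 11.8]
finger_gap: 0.002
```

The key is bottomed: z stays at 0.066 while the force rises to 12 N. I'll let it up and move over the square key.

>>> step_arm([
  [0,0,0,0,0,-1.2,0],
  [0,0,0,0,0,-2.4,0],
  [0,0,0,0,2.4,-2.4,0],
  [0,0,0,0,4.6,-2.4,0],
  [0,0,0,0,4.6,-2.4,0],
])

```text
time_s: 14.68
eef_pos: [0.55, -0.0438, 0.0881]
tool_rot: [[-0.999, -0.054, -0.001], [-0.054, 0.999, 0.002], [0.001, 0.002, -1.0]]
contact_force: [-0.4, 0.1, 0.8]
finger_gap: 0.002
```

```bash
python3 - <<'E'
from h import *
st(); rel(pan(-.035,-.023,.066),183)
E
```

```text
14.68 tcp [ 0.55   -0.0438  0.0881] F [-0.4  0.1  0.8] gap 0.002
rel [ 0.0016 -0.0009  0.0014] [-0.02 -0.23  2.21]
```

>>> step_arm([
  [0,0,0,0,0,0.8,0],
  [0,0,0,0,0,1.4,0],
  [0,0,0,0,0,1.8,0],
  [0,0,0,0,0,2.1,0],
  [0,0,0,0,0,2.4,0],
])

```text
time_s: 15.1
eef_pos: [0.5508, -0.047, 0.0656]
tool_rot: [[-0.999, -0.05, 0.0], [-0.05, 0.999, 0.0], [-0.0, 0.0, -1.0]]
contact_force: [-10.6, 2.6, 38.0]
finger_gap: -0.0
```

>>> step_arm([
  [0,0,0,0,0,0,0],
  [0,0,0,0,0,0,0],
])

```text
time_s: 15.27
eef_pos: [0.5507, -0.047, 0.0659]
tool_rot: [[-0.999, -0.051, 0.001], [-0.051, 0.999, -0.0], [-0.001, -0.0, -1.0]]
contact_force: [-5.4, 1.9, 15.6]
finger_gap: -0.001
```

Square is bottomed, though with a 38 N transient, so I'll go gentler from here. Next is the bar.

>>> step_arm([
  [0,0,0,0,0,-1.2,0],
  [0,0,0,0,0,-2.4,0],
  [0,0,0,0,2.4,-2.4,0],
  [0,0,0,0,4.6,-2.4,0],
  [0,0,0,0,4.6,-2.4,0],
])

```text
time_s: 15.68
eef_pos: [0.5477, 0.0013, 0.088]
tool_rot: [[-0.999, -0.053, -0.001], [-0.053, 0.999, 0.001], [0.001, 0.001, -1.0]]
contact_force: [-0.2, 0.1, -0.2]
finger_gap: 0.001
```

>>> step_arm([
  [0,0,0,0,0,0.6,0],
  [0,0,0,0,0,1.2,0],
  [0,0,0,0,0,1.4,0],
  [0,0,0,0,0,1.4,0],
])

```text
time_s: 16.02
eef_pos: [0.5476, -0.0014, 0.0729]
tool_rot: [[-0.999, -0.05, -0.002], [-0.05, 0.999, -0.0], [0.002, 0.0, -1.0]]
contact_force: [-0.6, 0.7, -0.2]
finger_gap: 0.006
```

```bash
python3 - <<'E'
from h import *
st(); rel(pan(-.035,.023,.066),183)
E
```

```text
16.02 tcp [ 0.5476 -0.0014  0.0729] F [-0.6  0.7 -0.2] gap 0.006
rel [ 0.0001 -0.0023 -0.0024] [-0.03  0.14  0.69]
```

>>> step_arm([
  [0,0,0,0,0.1,0.2,0],
  [0,0,0,0,0.1,0.4,0],
  [0,0,0,0,0.1,0.6,0],
  [0,0,0,0,0.1,0.8,0],
  [0,0,0,0,0.1,0.9,0],
])

```text
time_s: 16.43
eef_pos: [0.5485, -0.0003, 0.0659]
tool_rot: [[-0.999, -0.051, 0.0], [-0.051, 0.999, -0.001], [-0.0, -0.001, -1.0]]
contact_force: [-5.1, -1.9, 15.1]
finger_gap: 0.002
```

>>> step_arm([
  [0,0,0,0,0,0.05,0],
  [0,0,0,0,0,0.05,0],
])

```text
time_s: 16.6
eef_pos: [0.5485, -0.0003, 0.066]
tool_rot: [[-0.999, -0.051, 0.001], [-0.051, 0.999, -0.002], [-0.001, -0.002, -1.0]]
contact_force: [-3.5, -3.0, 9.8]
finger_gap: -0.002
```

Bar is bottomed. Now up and back to the round key (-92 mm).

>>> step_arm([
  [0,0,0,0,0,-1.2,0],
  [0,0,0,0,0,-2.6,0],
  [0,0,0,0,-3.5,-2.6,0],
  [0,0,0,0,-7,-2.6,0],
  [0,0,0,0,-9.3,-2.6,0],
])

```text
time_s: 17.02
eef_pos: [0.554, -0.0943, 0.0912]
tool_rot: [[-0.999, -0.052, 0.002], [-0.052, 0.999, -0.001], [-0.002, -0.001, -1.0]]
contact_force: [-0.0, -0.5, 0.7]
finger_gap: -0.001
```

>>> step_arm([
  [0,0,0,0,0,0.6,0],
  [0,0,0,0,0,1.2,0],
  [0,0,0,0,0,1.4,0],
  [0,0,0,0,0,1.4,0],
])

```text
time_s: 17.35
eef_pos: [0.5521, -0.0912, 0.0755]
tool_rot: [[-0.999, -0.052, -0.002], [-0.052, 0.999, 0.001], [0.002, 0.001, -1.0]]
contact_force: [-0.5, 1.0, 0.9]
finger_gap: 0.002
```

```bash
python3 - <<'E'
from h import *
st(); rel(pan(-.035,-.069,.066),183)
E
```

```text
17.35 tcp [ 0.5521 -0.0912  0.0755] F [-0.5  1.   0.9] gap 0.002
rel [ 0.0013 -0.0023 -0.0001] [-0.06 -0.08  0.95]
```

>>> step_arm([
  [0,0,0,0,0,0.35,0],
  [0,0,0,0,0,0.6,0],
  [0,0,0,0,0,0.8,0],
  [0,0,0,0,0,1.0,0],
  [0,0,0,0,0,1.1,0],
])

```text
time_s: 17.77
eef_pos: [0.5532, -0.0916, 0.066]
tool_rot: [[-0.999, -0.052, 0.0], [-0.052, 0.999, 0.001], [-0.001, 0.001, -1.0]]
contact_force: [-2.4, 5.5, 10.4]
finger_gap: 0.005
```

>>> step_arm([
  [0,0,0,0,0,0.05,0],
  [0,0,0,0,0,0.05,0],
])

```text
time_s: 17.93
eef_pos: [0.5533, -0.0916, 0.066]
tool_rot: [[-0.999, -0.052, 0.001], [-0.052, 0.999, 0.001], [-0.001, 0.001, -1.0]]
contact_force: [-2.4, 4.3, 6.8]
finger_gap: 0.0
```

Bottomed again. Release, retreat, and check.

>>> step_arm([
  [0,0,0,0,0,-1.2,0],
  [0,0,0,0,0,-4,0],
  [0,0,0,0,0,-8,0],
  [0,0,0,0,0,-12,0],
  [0,0,0,0,0,-14,0],
])

```text
time_s: 18.35
eef_pos: [0.5548, -0.0933, 0.21]
tool_rot: [[-0.999, -0.051, 0.006], [-0.051, 0.999, -0.003], [-0.005, -0.003, -1.0]]
contact_force: [1.8, -0.8, 1.0]
finger_gap: 0.003
```

>>> step_arm([
  [0,0,0,0,0,0,0],
  [0,0,0,0,0,0,0],
])

```text
time_s: 18.52
eef_pos: [0.5542, -0.0931, 0.2066]
tool_rot: [[-0.999, -0.051, 0.003], [-0.051, 0.999, -0.002], [-0.003, -0.002, -1.0]]
contact_force: [-0.2, -0.3, -0.8]
finger_gap: -0.004
```

```bash
python3 - <<'E'
from h import *
st(); p,d=snapshot("scene"); save("p_end",cv2.resize(p,None,fx=1.5,fy=1.5,interpolation=cv2.INTER_CUBIC))
for n in("scene","top"):
  snapshot(n);E=K(n)[2]
  for t in("tab_face","prop","short_cut","long_cut","glue","plane","tub","brush"): print(n,t,[(round(r["score"],2),world(r["xyz"],E).round(4)) for r in landmark_of(n,t)[:1]])
E
```

```text
18.52 tcp [ 0.5542 -0.0931  0.2066] F [-0.2 -0.3 -0.8] gap -0.004
scene tab_face [(0.84, array([0.5978, 0.106 , 0.0986]))]
scene prop [(0.96, array([0.5618, 0.1077, 0.0595]))]
scene short_cut [(0.84, array([ 0.3602, -0.2851,  0.0023]))]
scene long_cut [(0.67, array([ 0.5304, -0.3727, -0.0006]))]
scene glue [(0.95, array([ 0.6866, -0.2978,  0.0026]))]
scene plane [(0.62, array([ 5.846e-01,  3.613e-01, -1.000e-04]))]
scene tub [(0.58, array([0.3445, 0.1918, 0.0033]))]
scene brush [(0.72, array([ 0.5533, -0.0928,  0.0769]))]
top tab_face [(0.68, array([0.5965, 0.1097, 0.0925]))]
top prop [(0.59, array([0.5637, 0.1044, 0.0595]))]
top short_cut []
top long_cut [(0.67, array([ 0.531 , -0.3743, -0.001 ]))]
top glue [(0.19, array([0.5967, 0.1079, 0.0964]))]
top plane [(0.59, array([ 0.5899,  0.3521, -0.0012]))]
top tub [(0.62, array([ 0.3455,  0.1898, -0.0024]))]
top brush []
```

View pics/p_end.png

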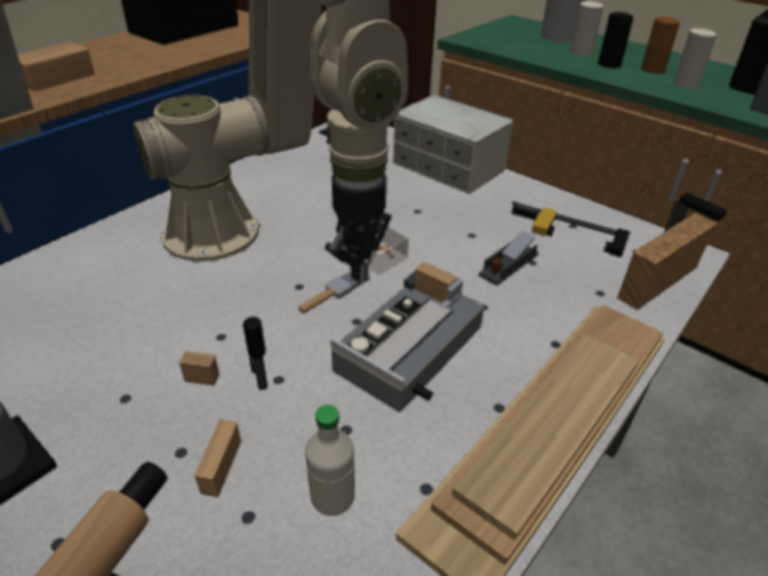

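The final view shows the prop at (437,280) holding the shutter open, all keys up, the gripper clear and the bystanders in place. I'm handing the job in.

```bash
python3 -c "
from bench import *
print(close_job())"
```

```text
the job is handed in; nothing more can be done
None
```

The job is done and handed in at about 19 s of the 62 s allowed. I opened the shutter with the middle offcut and set it on the channel floor between stop block and tab. Then I pressed large round, square, bar and large round again, lifting clear between presses. I did not go near the small round key.

**Keys:** on every press the tip stopped at z ≈ 0.066 m, which is full travel, and the force rose above the 5 N spring. The square press had a brief 38 N reading at the wrist through the fingertips, so I pressed the remaining two more gently.

**Prop and shutter:** the last scene picture shows the shutter propped, with the tab about 54 mm open against 55 expected and the prop's underside at the case's top. All keys are up and the gripper is clear.

**Other things on the bench:** wherever they were found again, the bystanders matched their first positions within measuring noise.
- **Brush:** the final position check failed. The scene network gave a false position on the panel and the top view found nothing. The last picture shows it lying where it was.
- **Short offcut and glue bottle:** the top view did not find these either, but the scene view did.
- **Bench clamp:** I did not measure it again at the end, but it shows unchanged in the last picture.

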